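# Recharge the mill jar with sound grinding balls

### The job

Pick up the wire scoop, scoop the four full-size grinding balls out of the white tray so that the worn, undersized ones drop back through the slots, and tip the full-size balls into the open mill jar, in one go or several. Every worn ball stays in the tray, and no ball is touched with the gripper. When all four are in the jar, lay the scoop down flat and upright on the bench outside the tray and let go; leave the jars and the other things standing where they are.

Things in the scene. Friction and masses are not known exactly. Their poses are not given: they have to be found in the camera images.
- tray: White rectangular lab tray, fixed to the bench. Origin at the centre of its underside, x along its length (roughly world +y), z up. Outside 266 x 110 mm (a thin rim lip adds 8 mm all round), 40 mm high; walls and floor 3 mm thick. At the start all balls lie on its floor in the +x part, centres at x between 19 and 97 mm; the -x half is empty.
- tray_in (a point): Centre of the tray's inner floor, 3 mm above its origin; axes as the tray's. Inside, the tray is 260 mm long (x), 104 mm wide (y) and 37 mm deep, with upright walls; the four inside corners are cut off at 45 degrees, 12 mm along each wall.
- scoop: Wire scoop, 0.2 to 0.35 kg, lying on the bench on its flat rear floor. Origin under the bend of its floor, on its middle plane; x points out of its open toe, y to its side, z up. Floor: five 4 mm rods along x at y = 0, +-20.5, +-43 mm (clear slots 16.5 and 18.5 mm), flat from x = -55 to 0. Sheet back at x = -56 mm and sheet sides out to y = +-47 mm, 32 mm high (24 mm beside the toe).
- scoop_toe (a point): Tip of the middle rod of the scoop's toe, 41 mm ahead of the scoop's origin and 20 mm above its underside; axes as the scoop's. Ahead of x = 0 the rods turn up 25 degrees as an open toe 45 mm long (outer two rods 39 mm), nothing across the tips. Tipped toe-down 25 degrees, the toe lies flat on a floor; a ball in the scoop rolls out over the toe when it is tipped about 10 degrees further.
- scoop_grip (a point): A place to grip on the centre line of the scoop's handle, 85 mm behind the scoop's origin and 52 mm above its underside; axes as the scoop's. The handle is a black flat-sided level bar 16 mm wide (y), 22 mm high (z), from 64 to 178 mm behind the scoop's origin.
- jar: Open round steel mill jar, 3 kg, loose on the bench: outside 134 mm across (a thin band at the foot 137), inside 120 mm, 100 mm high, floor 10 mm thick. Origin at the centre of its underside, z up.
- closed_jar: The same jar with a lid and clamp bar on, 140 mm across, 137 mm high with its knob, 160 mm across the clamp bar; a bystander. Origin at the centre of its underside. It may stand on either side of the open jar.
- crucible: White porcelain crucible (a small cup), 60 mm across, 45 mm high; a bystander. Origin at the centre of its underside.
- flask: Amber glass jar with a black cap, 66 mm across, 120 mm high; a bystander. Origin at the centre of its underside.
- ball1: Full-size steel grinding ball, 22 mm across, 44 g. Origin at its centre.
- ball2: Full-size steel grinding ball, 22 mm across, 44 g. Origin at its centre.
- ball3: Full-size steel grinding ball, 22 mm across, 44 g. Origin at its centre.
- ball4: Full-size steel grinding ball, 22 mm across, 44 g. Origin at its centre.
- worn1: Worn, undersized steel grinding ball, 14 mm across, 11.5 g. Origin at its centre.
- worn2: Worn, undersized steel grinding ball, 14 mm across, 11.5 g. Origin at its centre.
- worn3: Worn, undersized steel grinding ball, 14 mm across, 11.5 g. Origin at its centre.
- worn4: Worn, undersized steel grinding ball, 14 mm across, 11.5 g. Origin at its centre.
There are look-alikes about, which are no part of the job. Leave any orange or red look-alike of the scoop alone.

How it is judged:
By the outcome, as a careful person would: the job done as asked, in the order asked, and still so for the second after the job is handed in, with the robot touching nothing.
It also fails if it takes over 66 s, if anything falls off the work surface, if the arm or the gripper's body presses on something with over 40 N, if the wrist force passes 120 N, or if a joint passes its speed limit or range.

### The arm

A 6-joint arm with a two-finger parallel gripper is mounted at the origin on the work surface. World frame = base frame: x ahead of the robot, y to its left, z up, the work surface at z = 0. Lengths are in m, angles in degrees, forces in N, time in s.
With the tool pointing down it reaches from about 0.4 to 0.825 m from the base axis. Payload 7 kg.
Tool frame: the origin (TCP) lies midway between the tips of the shut fingers; the grasp point (between the pads) lies 19 mm behind it; z points along the fingers, x is the direction in which the jaws open and shut, and the axes are right-handed (so a half turn about z gives the same grasp; the last joint's range is limited). The gripper opens to 88 mm and grips with 3 to 60 N. Pads are 19 mm wide; open, the fingers measure 130 mm over their backs; the gripper's body (78 mm by 193 mm) begins 47 mm behind the grasp point.
Start: joints at [86.923, 20.546, 0.682, 0, -70.136, -16.507], TCP at [0.226, 0.636, 0.227] pointing down, gripper open.
Joint ranges: [-176.03, 176.03], [-82.01, 121.73], [-58.28, 71.71], [-173.87, 95.51], [-174.79, -0.11], [-173.66, 173.66]. Speed limits (degrees/s): [136.94, 136.94, 172.46, 180, 180, 180].

### API

Orientations are given as [roll, pitch, yaw] about the fixed x, y, z axes, in that order (R = Rz(yaw) Ry(pitch) Rx(roll)).
In Python, from plant import * gives the robot as it stands. The module is installed in compiled form; this text tells all that it offers.
- The arm moves only by the shell command python3 -m pendant 'ROWS' [OPENING]. ROWS is JSON, a list that holds one entry, the list of rows, each a list of 6 numbers: the shift along the world's x, y, z in mm, then the turn, a rotation vector about the world's x, y, z in degrees. A call has 1 to 10 rows; each row is the pose to reach, as a shift and turn from the pose commanded when the call began; what a row does not reach only later rows make up. A row lasts 1/8 s, in which the tool goes at most 62.5 mm and 10.7 degrees, less where a joint would pass 70% of its speed; a pose out of reach is approached as far as the arm can. A call with a gripper value outside its range is refused whole. OPENING is the closure, from -1 (fully open) to 1 (shut), set as the call begins (- or left out, the last holds). The fingers move at their own pace and stop on an object; the grip force is fixed at half the most. Time passes only in rows, so rows that repeat a pose let the fingers close. It gives the time, the measured TCP pose, the force and the opening at its end, in the units of the state.
- get_obs(): the state, without advancing time (a new reading comes with each control period).
- snapshot(name): name is "side" or "top" or "wrist"; returns a dict with "pixels" (384x512x3 uint8, red, green, blue), "depth" (384x512 float32, m along the optical axis (not along the pixel's ray), 0 where there is no reading), "fx", "fy", "cx", "cy" (pixels), "pose" (4x4, takes a point from camera to world coordinates); the wrist camera has in their place "tool_from_camera" (4x4, takes a point from camera to tool coordinates, whose origin is the TCP and whose axes are the tool frame's). Camera axes: x right, y down, z forward; pixel columns grow to the right and rows downward; lengths in m; the calibration is good to about 2 mm. The wrist camera is an equidistant fisheye: a pixel r from the principal point sees the ray r / f radians off the axis. A picture is of the moment at which its call begins: read the wrist's pose just before it.
- close_job(): hands the job in, once; it reports no verdict.
The state is a dict: "clock": time; "joint_pos": joint angles; "qvel": joint speeds; "tau": joint torques, N m; "tool_pos": TCP position; "orientation": TCP orientation; "force": force on the tool from outside, world axes, zero at the start; "moment": the same for the moment, N m; "opening": finger opening in m.
Only numpy, scipy, OpenCV 4.12 (cv2) and the standard library are available. Lean on these libraries where they do the work, as an engineer would, in place of code of your own. Each camera call takes 0.05 s, during which the arm holds its last target. There are 200 camera calls.

## Working session

There is one attempt and no reset: what is moved stays moved. The work goes in short steps, Python scripts to look and compute and a shell command to move; the robot and the scene stay as the last step left them, time stands still between calls to the robot, and variables do not carry over. Pictures are saved under pics/ and viewed, about 8 in all and at most 12, crops included, and the job is handed in when it is done.

```bash
mkdir -p pics; cat > h.py <<'E'
from plant import *
import numpy as np, cv2
def world(s,u,v,T=None):
    d=s["depth"][v,u]; return (s["pose"]@np.array([(u-s["cx"])/s["fx"]*d,(v-s["cy"])/s["fy"]*d,d,1]))[:3]
def cloud(s):
    v,u=np.mgrid[0:384,0:512]; d=s["depth"]
    P=np.stack([(u-s["cx"])/s["fx"]*d,(v-s["cy"])/s["fy"]*d,d],-1)
    return P@s["pose"][:3,:3].T+s["pose"][:3,3]
E
python3 - <<'E'
from h import *
o=get_obs();print(o)
ims=[]
for n in("top","side"):
    s=snapshot(n);np.save(n+".npy",s,allow_pickle=True);print(n,s["fx"],s["cx"],s["cy"],s["pose"].round(3).tolist())
    ims.append(s["pixels"][:,:,::-1])
cv2.imwrite("pics/top.png",cv2.resize(ims[0],(800,600),interpolation=cv2.INTER_CUBIC))
cv2.imwrite("pics/side.png",ims[1])
E
```

```text
{'clock': 0.0, 'joint_pos': array([ 8.69217972e+01,  2.05936056e+01,  6.33712511e-01, -2.04723827e-02,
       -7.01363002e+01, -1.65054594e+01]), 'qvel': array([-0.11234741,  0.0438991 ,  0.07245556,  0.01800607,  0.0275671 ,
       -0.08089468]), 'tau': array([ 1.22572428e-04, -5.82719564e+01,  2.93043441e+01,  6.99671432e+00,
        6.76073789e-03, -1.74824168e-04]), 'tool_pos': array([0.22612346, 0.63547369, 0.22559662]), 'orientation': array([-1.79991120e+02, -9.76975236e-02, -1.09590642e+02]), 'force': array([-0.47738867,  0.08295467, -0.74252808]), 'moment': array([ 0.00183834, -0.03823757,  0.01991684]), 'opening': 0.0877534539681947}
top 438.96844791630525 263.40627758355384 194.15099008143713 [[0.023, -0.989, 0.149, 0.362], [-1.0, -0.021, 0.012, -0.067], [-0.009, -0.149, -0.989, 1.358], [0.0, 0.0, 0.0, 1.0]]
side 361.93556692827116 253.06039210673612 186.63506630062693 [[0.932, -0.22, 0.29, 0.317], [-0.363, -0.517, 0.775, -0.666], [-0.021, -0.828, -0.561, 0.515], [0.0, 0.0, 0.0, 1.0]]
```

View pics/top.png

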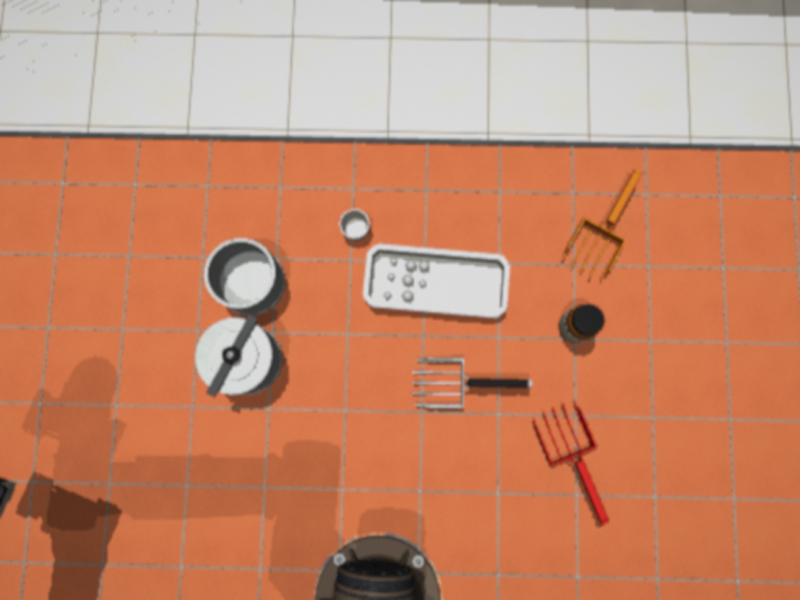

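View pics/side.png

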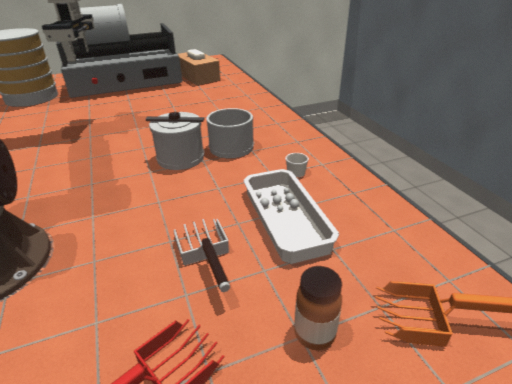

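The top view (800x600 frame) shows three things that could be the scoop:
- a grey one with a black handle at (470,383)
- an orange one at (600,240)
- a red one at (575,460)

I choose the black-handled one. The tray is at (437,283), with the balls at its left (+y) end. The open jar is at (243,275), and the closed jar stands beside it at (233,357). Next I measure these and crop close.

```bash
python3 - <<'E'
from h import *
s=np.load("top.npy",allow_pickle=True).item(); P=cloud(s); px=s["pixels"].astype(int); K=512/800
def box(u0,v0,u1,v1):
    m=np.zeros((384,512),bool); m[int(v0*K):int(v1*K),int(u0*K):int(u1*K)]=1; return m&(s["depth"]>0)
def rect(m,name):
    q=P[m]; r=cv2.minAreaRect(q[:,:2].astype(np.float32)*1000); print(name,np.round(r[0],1),np.round(r[1],1),round(r[2],1),"z",np.percentile(q[:,2],[5,50,95]).round(3),m.sum())
Z=P[...,2]
rect(box(350,230,525,330)&(Z>.03)&(Z<.05),"tray rim")
rect(box(200,225,290,318)&(Z>.09)&(Z<.11),"jar rim")
rect(box(185,310,290,405)&(Z>.105)&(Z<.15),"closed")
rect(box(330,200,375,248)&(Z>.035)&(Z<.06),"crucible")
rect(box(555,295,615,350)&(Z>.1)&(Z<.14),"flask")
dark=(px.max(-1)<80)
m=box(466,370,540,396)&dark&(Z>.04); rect(m,"handle")
rect(box(405,350,535,420)&(Z>.012),"scoop all>12mm")
m=box(405,350,470,420)&(Z>.022)&(Z<.045); rect(m,"scoop sides")
c=cv2.resize(s["pixels"][140:275,225:350,::-1],None,fx=6,fy=4.4*1.0,interpolation=cv2.INTER_CUBIC)
c=cv2.resize(s["pixels"][145:270,225:350,::-1],(600,600),interpolation=cv2.INTER_CUBIC); cv2.imwrite("pics/crop.png",c)
E
```

```text
tray rim [618.4 -81.4] [317.1 150. ] 85.4 z [0.034 0.04  0.045] 922
jar rim [601.3 270.6] [132.2 131.5] 89.9 z [0.092 0.099 0.104] 397
closed [446.2 269.7] [139.  138.2] 19.7 z [0.111 0.116 0.133] 1959
crucible [715.4  65.7] [57.5 57.1] 42.4 z [0.036 0.043 0.049] 88
flask [ 525.3 -373.8] [56.5 55. ] 89.9 z [0.112 0.12  0.124] 350
handle [ 409.5 -215.5] [ 11.9 111.9] 1.3 z [0.058 0.063 0.067] 178
scoop all>12mm [ 411.1 -167.4] [ 92.5 221.4] 1.3 z [0.017 0.057 0.066] 396
scoop sides [ 409.8 -107.5] [ 92.5 101.6] 1.3 z [0.025 0.033 0.039] 131
```

View pics/crop.png

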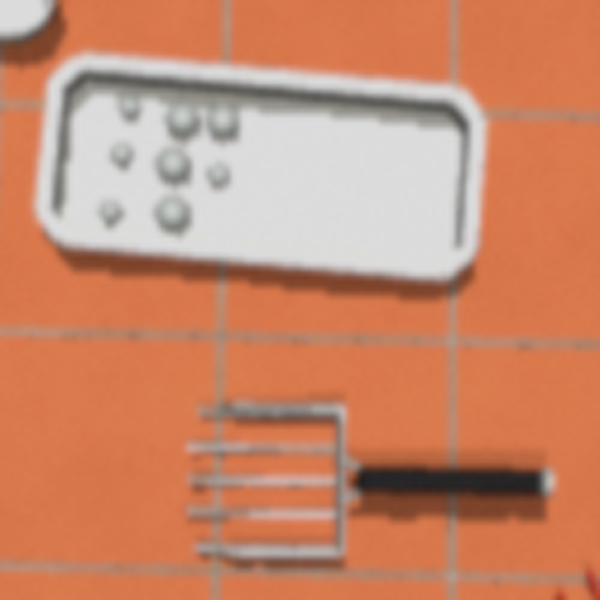

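The crop confirms it: black handle, grey wire, toe pointing left (+y), with four large and four small balls in the tray. I move towards the handle and refine the tray pose from its white outline.

```bash
python3 - <<'E'
from h import *
s=np.load("top.npy",allow_pickle=True).item(); px=s["pixels"].astype(int)
R=s["pose"][:3,:3];t=s["pose"][:3,3]
def plane(uv,z):
    d=np.c_[(uv[:,0]-s["cx"])/s["fx"],(uv[:,1]-s["cy"])/s["fy"],np.ones(len(uv))]@R.T
    return t+d*((z-t[2])/d[:,2])[:,None]
def hull(mask,z):
    c=max(cv2.findContours(mask.astype(np.uint8),cv2.RETR_EXTERNAL,cv2.CHAIN_APPROX_NONE)[0],key=cv2.contourArea)[:,0]
    return plane(c.astype(float),z)[:,:2]
m=np.zeros((384,512),bool); m[148:212,228:335]=1
m&=px[...,2]>110   # blue channel: bench orange is low
q=hull(m,.04).astype(np.float32)*1000
print("tray",cv2.minAreaRect(q))
m=np.zeros((384,512),bool); m[225:265,298:343]=1
m&=(px.max(-1)<90)
q=hull(m,.063).astype(np.float32)*1000
print("handle",cv2.minAreaRect(q))
E
python3 -m pendant '[[[40,-45,0,0,0,-9],[90,-80,0,0,0,-18],[140,-115,0,0,0,-27],[185,-155,0,0,0,-36],[220,-205,0,0,0,-45],[240,-262,0,0,0,-54],[250,-322,0,0,0,-63],[252,-384,0,0,0,-69],[250,-446,0,0,0,-69],[245,-508,0,0,0,-69]]]' -1
```

```text
tray ((628.5015869140625, -98.74952697753906), (286.2349853515625, 171.9854278564453), 86.557373046875)
handle ((407.9582824707031, -215.15829467773438), (14.546724319458008, 111.2603759765625), 1.284330129623413)
clock: 1.35
tool_pos: [0.4708, 0.1259, 0.2263]
orientation: [-180.0, -0.0, -178.6]
force: [1.0, 0.2, -0.4]
opening: 0.0878
```

```bash
python3 -m pendant '[[[-10,-60,0,0,0,0],[-22,-120,-5,0,0,0],[-35,-180,-25,0,0,0],[-49,-240,-55,0,0,0],[-60,-285,-90,0,0,0],[-63,-307,-110,0,0,0],[-63,-307,-110,0,0,0],[-63,-307,-110,0,0,0]]]' -1
python3 - <<'E'
from h import *
s=np.load("top.npy",allow_pickle=True).item(); px=s["pixels"].astype(int)
R=s["pose"][:3,:3];t=s["pose"][:3,3]
m=np.zeros((384,512),np.uint8); m[148:212,228:335]=1
m&=((px[...,2]>120)&(px[...,0]-px[...,2]<60)).astype(np.uint8)
m=cv2.morphologyEx(m,cv2.MORPH_OPEN,np.ones((5,5),np.uint8))
c=max(cv2.findContours(m,0,cv2.CHAIN_APPROX_NONE)[0],key=cv2.contourArea)[:,0].astype(float)
d=np.c_[(c[:,0]-s["cx"])/s["fx"],(c[:,1]-s["cy"])/s["fy"],np.ones(len(c))]@R.T
q=(t+d*((.04-t[2])/d[:,2])[:,None])[:,:2].astype(np.float32)*1000
print(cv2.minAreaRect(q))
o=get_obs();w=snapshot("wrist");np.save("w1.npy",w,allow_pickle=True);print(o["tool_pos"],o["orientation"],w["fx"],w["cx"],w["cy"],w["tool_from_camera"].round(3).tolist())
cv2.imwrite("pics/w1.png",w["pixels"][:,:,::-1])
E
```

```text
clock: 2.35
tool_pos: [0.4086, -0.179, 0.1169]
orientation: [-180.0, 0.0, -178.6]
force: [0.7, 0.2, 0.5]
opening: 0.088
((596.9581909179688, -100.32730102539062), (274.55810546875, 106.44757080078125), 86.1170654296875)
[ 0.40855369 -0.17901494  0.11687743] [-1.79992169e+02  9.61409861e-03 -1.78606293e+02] 297.3186396354542 257.56051550336883 189.55831662026023 [[1.0, -0.001, -0.002, 0.0], [0.001, 0.957, 0.292, -0.079], [0.002, -0.292, 0.957, -0.158], [0.0, 0.0, 0.0, 1.0]]
```

View pics/w1.png

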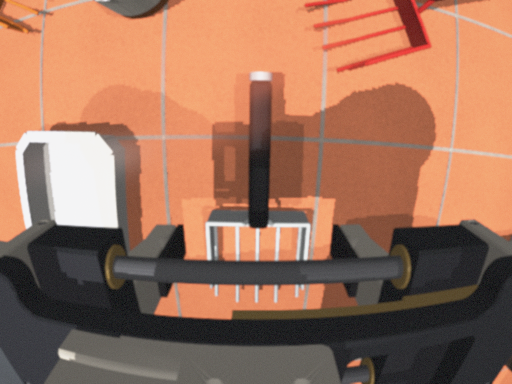

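The wrist view shows the handle centred between the fingers (column 258, rows 75–225), with the scoop basket below it. The tray fit still disagrees, so I refit it on colour ratio while descending to grasp.

```bash
python3 -m pendant '[[[0,0,-45,0,0,0],[0,0,-75,0,0,0],[0,0,-82,0,0,0],[0,0,-82,0,0,0]]]' -1 && python3 -m pendant '[[[0,0,0,0,0,0],[0,0,0,0,0,0],[0,0,0,0,0,0],[0,0,0,0,0,0],[0,0,0,0,0,0]]]' 1
cat >> h.py <<'E'
def traypose(s,z=.04):
    px=cv2.resize(s["pixels"][140:220,215:345].astype(np.float32),None,fx=8,fy=8,interpolation=cv2.INTER_LINEAR)
    m=((px[...,2]/(px[...,0]+1))>.62).astype(np.uint8)
    m=cv2.morphologyEx(m,cv2.MORPH_OPEN,np.ones((25,25),np.uint8))
    c=max(cv2.findContours(m,0,cv2.CHAIN_APPROX_NONE)[0],key=cv2.contourArea)[:,0].astype(float)
    u=(c[:,0]+.5)/8-.5+215; v=(c[:,1]+.5)/8-.5+140
    R=s["pose"][:3,:3];t=s["pose"][:3,3]
    d=np.c_[(u-s["cx"])/s["fx"],(v-s["cy"])/s["fy"],np.ones(len(u))]@R.T
    return cv2.minAreaRect((t+d*((z-t[2])/d[:,2])[:,None])[:,:2].astype(np.float32)*1000)
E
python3 -c "
from h import *
s=np.load('top.npy',allow_pickle=True).item();print(traypose(s))"
```

```text
clock: 2.9
tool_pos: [0.409, -0.1786, 0.0352]
orientation: [-180.0, 0.0, -178.5]
force: [0.6, -0.4, 0.2]
opening: 0.0878
clock: 3.52
tool_pos: [0.4082, -0.1791, 0.0346]
orientation: [180.0, 0.0, -178.6]
force: [-0.5, -0.0, 0.3]
opening: 0.043
((607.3866577148438, -97.45939636230469), (284.7089538574219, 131.70654296875), 86.39720916748047)
```

```bash
python3 -m pendant '[[[0,0,0,0,0,0],[0,0,0,0,0,0],[0,0,0,0,0,0],[0,0,0,0,0,0],[0,0,0,0,0,0]]]' 1; python3 -m pendant '[[[0,0,30,0,0,0],[0,0,80,0,0,0],[10,0,125,0,0,0],[10,0,125,0,0,0]]]' 1
python3 - <<'E'
from h import *
s=snapshot("top");np.save("top2.npy",s,allow_pickle=True);P=cloud(s);o=get_obs();print(o["tool_pos"],o["orientation"],o["force"],o["moment"])
# toe tip, sides from cloud above bench near scoop; side camera too
b=snapshot("side");np.save("side2.npy",b,allow_pickle=True)
for n,c in(("top",s),("side",b)):
    Q=cloud(c); m=(c["depth"]>0)&(Q[...,2]>.1)&(Q[...,2]<.17)&(abs(Q[...,0]-.41)<.055)&(Q[...,1]<.0)&(Q[...,1]>-.17)
    q=Q[m];print(n,m.sum(),np.percentile(q,[1,5,50,95,99],axis=0).round(4).tolist())
    T=(c["depth"]>0)&(Q[...,2]>.037)&(Q[...,2]<.043)&(abs(Q[...,0]-.607)<.08)&(abs(Q[...,1]+.098)<.16)
    print(cv2.minAreaRect(Q[T][:,:2].astype(np.float32)*1000),T.sum())
    # tray: interior floor extents along its axes
    a=np.radians(86.2);ex=np.array([np.cos(a),np.sin(a)]);ey=np.array([-ex[1],ex[0]])
    L=(Q[...,:2]-[.607,-.098])@np.c_[ex,ey]
    ok=(c["depth"]>0)&(abs(L[...,0])<.16)&(abs(L[...,1])<.085)&(Q[...,2]>.034)&(Q[...,2]<.046)
    h,_=np.histogram(L[ok][:,1]*1000,bins=np.arange(-80,82,4));print("ey",h.tolist())
    h,_=np.histogram(L[ok][:,0]*1000,bins=np.arange(-160,162,5));print("ex",h.tolist())
cv2.imwrite("pics/side2.png",cv2.resize(b["pixels"][100:320,120:400,::-1],(764,600),interpolation=cv2.INTER_CUBIC))
E
```

```text
clock: 4.15
tool_pos: [0.4082, -0.1791, 0.0345]
orientation: [180.0, -0.0, -178.6]
force: [-0.1, -0.6, 0.0]
opening: 0.0157
clock: 4.65
tool_pos: [0.4209, -0.1792, 0.1628]
orientation: [-180.0, 0.4, -178.6]
force: [0.3, -0.1, -3.3]
opening: 0.0156
[ 0.41895598 -0.17892579  0.16050556] [ 1.79982063e+02  1.68012879e-01 -1.78593413e+02] [-0.84410355  0.32631352 -3.33961835] [-0.00596004  0.11169252  0.0097019 ]
top 27 [[0.3736, -0.1522, 0.1573], [0.3737, -0.1493, 0.1585], [0.3744, -0.1178, 0.161], [0.3751, -0.0863, 0.1648], [0.3751, -0.0835, 0.1656]]
((606.7939453125, -98.03155517578125), (281.48876953125, 125.54669189453125), 86.01170349121094) 545
ey [3, 1, 0, 0, 54, 106, 112, 49, 13, 13, 8, 6, 9, 8, 8, 11, 11, 10, 10, 7, 9, 9, 10, 9, 9, 8, 12, 7, 7, 13, 12, 12, 11, 75, 76, 53, 0, 0, 0, 0]
ex [0, 0, 0, 6, 47, 57, 14, 10, 8, 4, 7, 3, 7, 9, 4, 8, 8, 4, 7, 7, 11, 13, 9, 13, 13, 8, 14, 12, 11, 14, 10, 9, 14, 7, 13, 13, 9, 13, 10, 10, 15, 10, 14, 12, 10, 12, 10, 11, 14, 12, 12, 9, 13, 12, 10, 14, 18, 16, 55, 46, 6, 4, 2, 1]
side 616 [[0.3704, -0.1561, 0.1262], [0.3709, -0.1554, 0.1279], [0.3927, -0.1532, 0.1416], [0.4622, -0.0858, 0.1596], [0.4639, -0.0738, 0.1604]]
((606.0289916992188, -89.89146423339844), (302.3453674316406, 132.21224975585938), 84.42635345458984) 1204
ey [7, 10, 5, 0, 26, 119, 136, 173, 19, 22, 18, 13, 18, 16, 19, 13, 17, 16, 17, 17, 19, 18, 18, 16, 16, 20, 14, 21, 15, 19, 15, 22, 22, 93, 143, 143, 37, 0, 0, 0]
ex [0, 0, 0, 68, 104, 91, 39, 24, 22, 22, 23, 17, 26, 22, 21, 22, 23, 20, 21, 18, 17, 19, 18, 18, 20, 19, 14, 16, 20, 15, 18, 18, 13, 18, 15, 15, 13, 17, 14, 13, 16, 13, 14, 13, 16, 14, 12, 14, 9, 15, 9, 15, 13, 12, 10, 14, 20, 68, 61, 36, 6, 13, 9, 6]
```

View pics/side2.png

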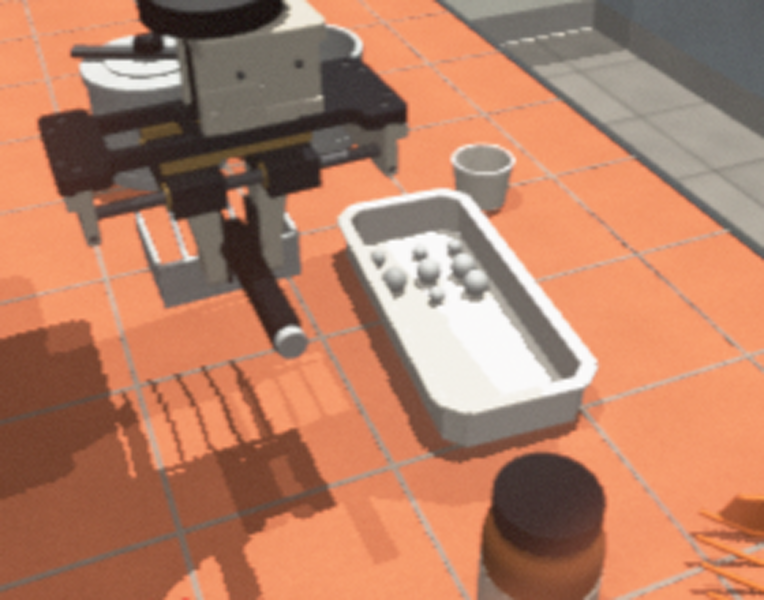

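The side view shows the scoop held firmly and level, with the balls undisturbed in the tray. The tray fit is now good: centre (606.8, -98.0), yaw 86.0°, 281x125 mm against 282x126 expected. The scoop origin is 80 mm ahead of the TCP and 34.5 mm below it. Next I write a helper that turns scoop poses in the tray frame into row numbers.

```bash
cat >> h.py <<'E'
from scipy.spatial.transform import Rotation as Ro
TR=dict(c=np.array([606.8,-98.0,3.0]),yaw=86.0)
def tcp(x,y,z,tilt,yaw=None):   # scoop origin in tray_in frame mm, tilt>0 toe down
    A=Ro.from_euler("z",TR["yaw"],degrees=True); O=TR["c"]+A.apply([x,y,z])
    S=Ro.from_euler("z",TR["yaw"] if yaw is None else yaw,degrees=True)*Ro.from_euler("y",tilt,degrees=True)
    G=S*Ro.from_euler("z",90,degrees=True)*Ro.from_euler("x",180,degrees=True)
    return O+S.apply([-80,0,34.5]),G
def now(): o=get_obs(); return o["tool_pos"]*1000,Ro.from_euler("xyz",o["orientation"],degrees=True)
def rows(cur,wps):
    for w in wps:
        p,G=tcp(*w); print(w,np.round(np.r_[p-cur[0],(G*cur[1].inv()).as_rotvec(degrees=True)],1).tolist())
def where():
    p,G=now(); S=G*(Ro.from_euler("z",90,degrees=True)*Ro.from_euler("x",180,degrees=True)).inv()
    O=p-S.apply([-80,0,34.5]); A=Ro.from_euler("z",TR["yaw"],degrees=True)
    print("scoop in tray",A.inv().apply(O-TR["c"]).round(1),"yaw,tilt,roll",S.as_euler("ZYX",degrees=True).round(1),"F",get_obs()["force"].round(1))
E
python3 - <<'E'
from h import *
where(); c=now(); rows(c,[(-48,0,80,0),(-48,0,80,12),(-48,0,80,25),(-48,0,20,25),(-48,0,1,25)])
E
```

```text
scoop in tray [-14.2 190.6 121.6] yaw,tilt,roll [91.4 -0.   0. ] F [-0.9 -0.5 -3.7]
(-48, 0, 80, 0) [180.2, -46.8, -41.6, -0.0, -0.0, -5.4]
(-48, 0, 80, 12) [180.9, -37.9, -25.7, -12.0, 0.3, -5.4]
(-48, 0, 80, 25) [181.8, -24.8, -11.0, -25.0, 0.6, -5.3]
(-48, 0, 20, 25) [181.8, -24.8, -71.0, -25.0, 0.6, -5.3]
(-48, 0, 1, 25) [181.8, -24.8, -90.0, -25.0, 0.6, -5.3]
```

```bash
python3 -m pendant '[[[50,-7,0,-5,0,-1],[100,-13,0,-12,0.2,-3],[145,-20,-5,-19,0.4,-5],[182,-25,-11,-25,0.6,-5.3],[182,-25,-40,-25,0.6,-5.3],[182,-25,-65,-25,0.6,-5.3],[182,-25,-75,-25,0.6,-5.3],[182,-25,-75,-25,0.6,-5.3]]]' 1
python3 - <<'E'
from h import *
where(); rows(now(),[(-48,0,3,25),(-48,0,0,25)])
s=snapshot("top");w=snapshot("side")
a=cv2.resize(s["pixels"][140:225,215:345,::-1],(520,340),interpolation=cv2.INTER_CUBIC)
b=cv2.resize(w["pixels"][140:270,210:350,::-1],(280,260),interpolation=cv2.INTER_CUBIC)
b=cv2.copyMakeBorder(b,0,80,0,0,cv2.BORDER_CONSTANT)
cv2.imwrite("pics/in.png",np.hstack([a,b]))
E
```

```text
clock: 5.75
tool_pos: [0.5992, -0.2044, 0.0832]
orientation: [-155.0, -0.2, 176.0]
force: [-0.7, 0.3, -1.8]
opening: 0.0161
scoop in tray [-48.7   0.4  15.1] yaw,tilt,roll [86.1 25.   0.2] F [-0.7  0.3 -1.8]
(-48, 0, 3, 25) [0.2, 0.7, -12.2, 0.0, -0.2, -0.0]
(-48, 0, 0, 25) [0.2, 0.7, -15.2, 0.0, -0.2, -0.0]
```

View pics/in.png

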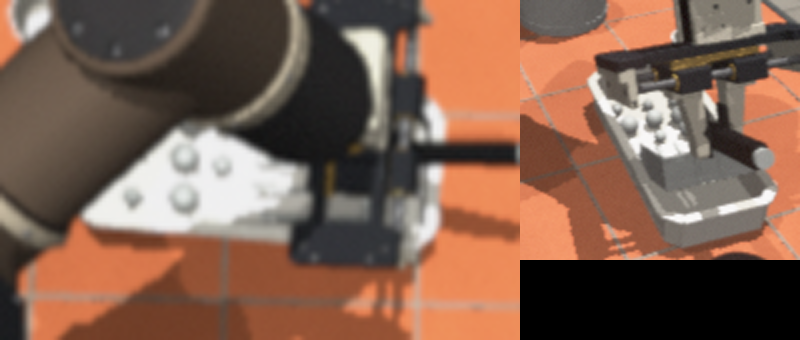

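The picture shows the scoop inside the empty end, clear of the walls, toe facing the balls. Now I lower it to the floor.

```bash
python3 -m pendant '[[[0,0,-8,0,0,0],[0,0,-13,0,0,0],[0,0,-15,0,0,0],[0,0,-15.5,0,0,0]]]' 1; python3 -c "
from h import *
where()"
```

```text
clock: 6.35
tool_pos: [0.6002, -0.2043, 0.0694]
orientation: [-155.0, -0.0, 176.0]
force: [-1.8, -0.5, 3.2]
opening: 0.0155
scoop in tray [-48.6  -0.8   1.3] yaw,tilt,roll [86. 25.  0.] F [-1.8 -0.5  3.2]
```

```bash
python3 -m pendant '[[[0.5,8,0,0,0,0],[1.2,17,0,0,0,0],[1.8,26,0,0,0,0],[2.4,35,0,0,0,0],[3.1,44,0,0,0,0],[3.7,53,0,0,0,0],[4.3,62,0,0,0,0],[5,71,0,0,0,0],[5.6,80,0,0,0,0],[6.3,90,0,0,0,0]]]' 1; python3 -m pendant '[[[0.5,8,0,0,0,0],[1,15,0,0,0,0],[1.5,22,0,0,0,0],[2,28,0,0,0,0],[2.3,33,0,0,0,0]]]' 1; python3 - <<'E'
from h import *
where()
w=snapshot("side");s=snapshot("wrist")
a=cv2.resize(w["pixels"][140:270,210:350,::-1],(430,400),interpolation=cv2.INTER_CUBIC)
b=s["pixels"][:,:,::-1][184:384,60:430]; b=cv2.resize(b,(370,400))
cv2.imwrite("pics/push.png",np.hstack([a,b]))
E
```

```text
clock: 7.6
tool_pos: [0.6066, -0.1137, 0.0694]
orientation: [-155.0, -0.0, 176.0]
force: [0.0, -3.7, 5.1]
opening: 0.0155
clock: 8.22
tool_pos: [0.6089, -0.0807, 0.0694]
orientation: [-155.0, -0.0, 176.0]
force: [-0.7, -3.4, 5.3]
opening: 0.0158
scoop in tray [75.3 -0.8  1.3] yaw,tilt,roll [86. 25.  0.] F [-0.7 -3.4  5.3]
```

View pics/push.png

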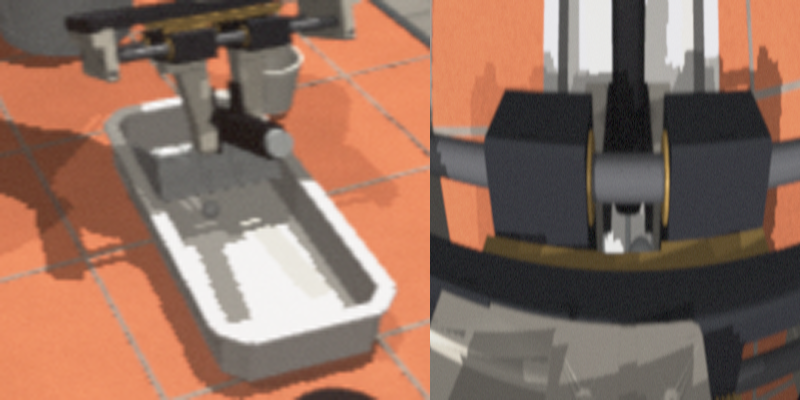

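One worn ball has already passed back through the slots, and forces are low. I advance to the wall while watching the force.

```bash
python3 -m pendant '[[[0.2,3,0,0,0,0],[0.4,6,0,0,0,0],[0.5,8,0,0,0,0]]]' 1; python3 - <<'E'
from h import *
where(); c=now()
x,y,_=82,0,0
rows(c,[(84,0,2,20),(85,0,4,15),(86,0,8,9),(86.5,0,14,3),(86,0,21,-3),(85,0,28,-8),(83,0,32,-12)])
E
```

```text
clock: 8.7
tool_pos: [0.6088, -0.074, 0.0699]
orientation: [-154.8, -0.1, 176.0]
force: [0.9, -13.8, 9.4]
opening: 0.0162
scoop in tray [81.8 -0.2  1.7] yaw,tilt,roll [86.  25.2  0.1] F [  0.9 -13.8   9.4]
(84, 0, 2, 20) [-0.6, -3.4, -5.2, 5.1, -0.5, 0.0]
(85, 0, 4, 15) [-0.8, -7.4, -8.9, 10.1, -0.8, 0.0]
(86, 0, 8, 9) [-1.1, -11.6, -12.3, 16.1, -1.2, -0.0]
(86.5, 0, 14, 3) [-1.4, -15.6, -14.3, 22.1, -1.7, -0.0]
(86, 0, 21, -3) [-1.7, -19.7, -15.7, 28.1, -2.1, -0.0]
(85, 0, 28, -8) [-1.9, -23.0, -15.9, 33.1, -2.4, -0.0]
(83, 0, 32, -12) [-2.2, -26.4, -17.8, 37.1, -2.7, -0.0]
```

Contact with the end wall is at 14 N. Now I scoop by rolling the toe up while lifting.

```bash
python3 -m pendant '[[[-0.5,-5,-4.5,5,-0.5,0],[-0.8,-9,-8,10,-0.8,0],[-1,-13,-11.5,16,-1.2,0],[-1.4,-17,-13.5,22,-1.6,0],[-1.7,-21,-15,28,-2,0],[-1.9,-24,-15.5,33,-2.4,0],[-2.2,-28,-17,37,-2.7,0],[-2.2,-30,-13,37,-2.7,0],[-2.2,-32,-13,37,-2.7,0]]]' 1; python3 - <<'E'
from h import *
where()
w=snapshot("side");s=snapshot("wrist");t=snapshot("top")
a=cv2.resize(w["pixels"][130:270,210:350,::-1],(400,400),interpolation=cv2.INTER_CUBIC)
b=cv2.resize(t["pixels"][140:225,215:300,::-1],(400,400),interpolation=cv2.INTER_CUBIC)
cv2.imwrite("pics/lift.png",np.hstack([a,b]))
E
```

```text
clock: 9.82
tool_pos: [0.607, -0.1048, 0.0557]
orientation: [168.0, 0.1, 176.0]
force: [-1.2, 0.3, -4.7]
opening: 0.0156
scoop in tray [78.6 -0.7 35.6] yaw,tilt,roll [ 86.  -12.   -0.1] F [-1.2  0.3 -4.7]
```

View pics/lift.png

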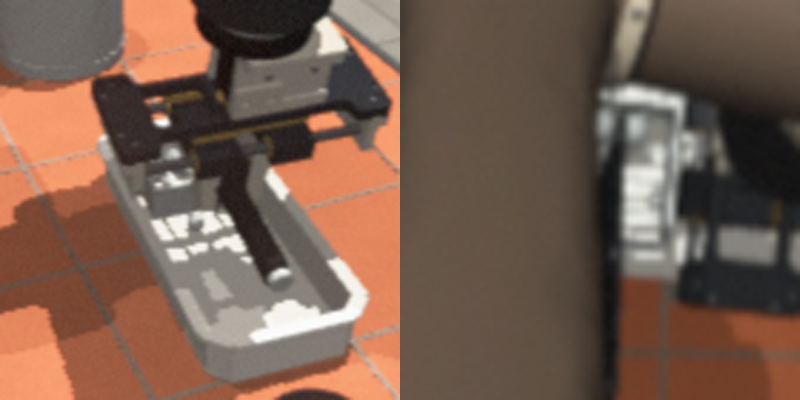

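The force (-4.7 N against about -3.5 N empty) suggests the scoop is loaded, but the balls are hidden in this view. I shake gently over the tray to drop any worn balls, then look at what is left in the tray.

```bash
python3 -m pendant '[[[0,-3,4,-6,0,0],[3,-3,8,-12,0,0],[-3,-3,8,-16,0,0],[3,-3,8,-12,0,0],[-3,-3,6,-6,0,0],[3,-3,6,0,0,0],[-3,-3,8,-8,0,0],[3,-3,8,-16,0,0],[-3,-3,8,-10,0,0],[0,-3,6,0,0,0]]]' 1;  python3 -m pendant '[[[0,-10,6,0,0,0],[0,0,6,0,0,0],[0,-10,6,0,0,0],[0,0,6,0,0,0],[0,0,50,0,0,0],[0,0,100,0,0,0],[0,0,130,4,0,0],[0,0,135,4,0,0],[0,0,135,4,0,0]]]' 1; python3 - <<'E'
from h import *
where()
w=snapshot("side");t=snapshot("top")
a=cv2.resize(w["pixels"][60:270,190:350,::-1],(400,525),interpolation=cv2.INTER_CUBIC)
b=cv2.resize(t["pixels"][120:225,215:295,::-1],(400,525),interpolation=cv2.INTER_CUBIC)
cv2.imwrite("pics/up.png",np.hstack([a,b]))
E
```

```text
clock: 11.22
tool_pos: [0.6062, -0.1034, 0.0622]
orientation: [167.7, 0.0, 176.5]
force: [-1.8, -1.7, -4.9]
opening: 0.0161
clock: 12.35
tool_pos: [0.6066, -0.1076, 0.1962]
orientation: [164.0, -0.3, 176.0]
force: [-0.5, -0.0, -4.2]
opening: 0.0159
scoop in tray [ 76.8  -0.4 182.1] yaw,tilt,roll [ 85.9 -16.    0.3] F [-0.5 -0.  -4.2]
```

View pics/up.png

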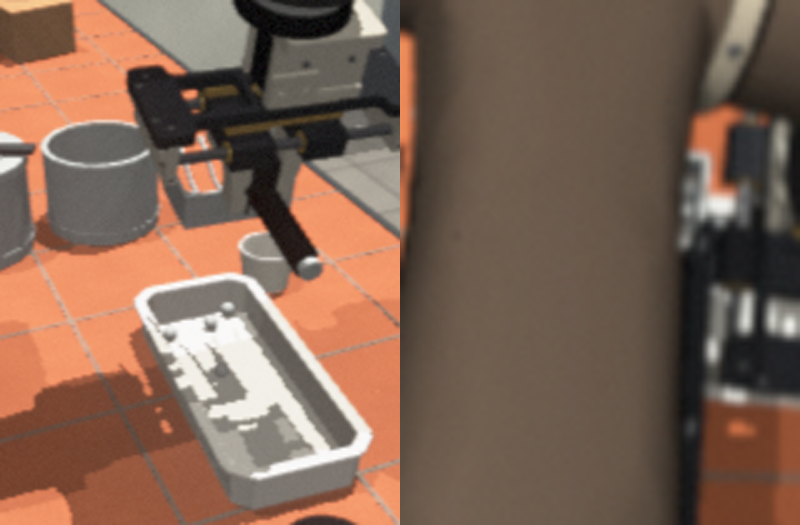

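The side view shows all four worn balls in the tray, at about (228,308), (210,325), (169,335) and (221,370), and no full-size ones. So the four full-size balls should be in the scoop. I carry it to the jar.

```bash
python3 - <<'E'
from h import *
rows(now(),[(180,15,182,-14),(285,31,165,-14),(300,31,145,0),(300,31,138,15),(300,31,130,26),(300,31,124,33),(300,31,122,40),(300,31,122,48)])
E
```

```text
(180, 15, 182, -14) [-7.7, 104.2, 3.9, -2.1, -0.2, -0.0]
(285, 31, 165, -14) [-16.4, 210.1, -13.1, -2.1, -0.2, -0.0]
(300, 31, 145, 0) [-14.9, 231.0, -12.7, -16.0, 0.8, 0.0]
(300, 31, 138, 15) [-14.1, 242.7, -0.2, -31.0, 1.8, 0.1]
(300, 31, 130, 26) [-13.3, 254.2, 3.9, -42.0, 2.6, 0.1]
(300, 31, 124, 33) [-12.7, 262.6, 4.3, -49.0, 3.1, 0.1]
(300, 31, 122, 40) [-12.0, 271.8, 7.7, -55.9, 3.6, 0.1]
(300, 31, 122, 48) [-11.3, 283.0, 12.3, -63.9, 4.1, 0.2]
```

```bash
python3 -m pendant '[[[-2,25,5,0,0,0],[-4,60,5,0,0,0],[-7,100,4,-1,0,0],[-10,140,-2,-1,0,0],[-13,175,-8,-2,0,0],[-16,200,-12,-2,0,0],[-16,210,-13,-2,0,0],[-16,210,-13,-2,0,0]]]' 1; python3 - <<'E'
from h import *
where(); w=snapshot("side");t=snapshot("top");np.save("t3.npy",t,allow_pickle=True)
a=cv2.resize(w["pixels"][60:200,110:310,::-1],(500,350),interpolation=cv2.INTER_CUBIC)
b=cv2.resize(t["pixels"][130:250,110:230,::-1],(300,350),interpolation=cv2.INTER_CUBIC)
cv2.imwrite("pics/jar.png",np.hstack([a,b]))
rows(now(),[(300,31,145,0),(300,31,138,15),(300,31,130,26),(300,31,124,33),(300,31,122,40),(300,31,122,48)])
E
```

```text
clock: 13.45
tool_pos: [0.5906, 0.1024, 0.1831]
orientation: [166.0, -0.1, 176.1]
force: [0.3, 0.1, -4.0]
opening: 0.0159
scoop in tray [284.7  30.3 166. ] yaw,tilt,roll [ 86.1 -14.    0.1] F [ 0.3  0.1 -4. ]
(300, 31, 145, 0) [0.1, 22.3, -1.2, -14.0, 0.9, 0.0]
(300, 31, 138, 15) [0.9, 34.0, 11.3, -29.0, 1.9, 0.0]
(300, 31, 130, 26) [1.7, 45.5, 15.4, -40.0, 2.7, 0.0]
(300, 31, 124, 33) [2.3, 54.0, 15.8, -46.9, 3.2, 0.0]
(300, 31, 122, 40) [3.0, 63.1, 19.2, -53.9, 3.7, 0.0]
(300, 31, 122, 48) [3.8, 74.3, 23.9, -61.9, 4.3, 0.0]
```

View pics/jar.png

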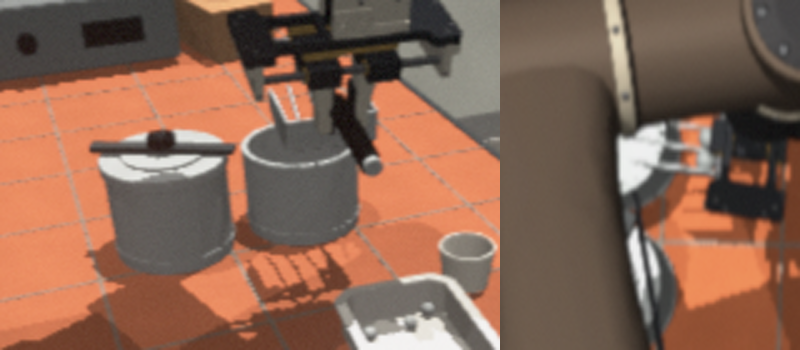

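The scoop is over the jar: the top view shows the rods over the opening around (670,150), clear of the rim. Now I tip gently.

```bash
python3 -m pendant '[[[0,11,0,-7,0.4,0],[0,22,-1,-14,0.9,0],[0.5,28,5,-21,1.4,0],[1,34,11,-29,1.9,0],[1.4,40,13,-35,2.3,0],[1.7,45,15,-40,2.7,0],[2,50,16,-44,3,0],[2.3,54,16,-47,3.2,0],[2.6,58,17,-50,3.4,0],[3,63,19,-54,3.7,0]]]' 1; python3 -c "
from h import *
where()"
python3 -m pendant '[[[0.4,5,2,-4,0.3,0],[0.8,11,5,-8,0.6,0],[0.8,11,5,-8,0.6,0],[0.8,11,5,-8,0.6,0],[0.8,11,5,-8,0.6,0]]]' 1; python3 -c "
from h import *
where();print(get_obs()['joint_pos'].round(0))"
```

```text
clock: 14.8
tool_pos: [0.5946, 0.1646, 0.2037]
orientation: [-139.9, 0.1, 175.9]
force: [-0.5, -0.7, -2.9]
opening: 0.0157
scoop in tray [300.1  30.4 122.8] yaw,tilt,roll [85.9 40.1 -0.1] F [-0.5 -0.7 -2.9]
clock: 15.42
tool_pos: [0.5951, 0.1755, 0.2087]
orientation: [-132.0, 0.0, 175.9]
force: [0.3, 0.0, -3.2]
opening: 0.0156
scoop in tray [300.   30.6 123.2] yaw,tilt,roll [85.9 48.  -0.1] F [ 0.3  0.  -3.2]
[ 50.  34.  -6.  26. -91. -63.]
```

```bash
python3 -m pendant '[[[0,0,15,10,-0.7,0],[0,-10,20,20,-1.4,0],[0,-30,25,30,-2.1,0],[-5,-60,25,40,-2.8,0],[-20,-110,20,48,-3.4,0],[-50,-165,10,50,-3.5,0],[-85,-215,0,50,-3.5,0],[-120,-265,-15,50,-3.5,2],[-150,-310,-30,50,-3.5,4],[-180,-350,-48,50,-3.5,5]]]' 1
python3 -m pendant '[[[-4,-5,0,0,0,0],[-4,-5,0,0,0,0]]]' 1
python3 - <<'E'
from h import *
where();o=get_obs();print(o["tool_pos"],o["orientation"]); w=snapshot("side");t=snapshot("top");np.save("t4.npy",t,allow_pickle=True)
a=cv2.resize(t["pixels"][135:265,120:250,::-1],(400,400),interpolation=cv2.INTER_CUBIC)
b=cv2.resize(t["pixels"][140:220,225:335,::-1],(400,291),interpolation=cv2.INTER_CUBIC)
c=cv2.resize(w["pixels"][150:280,130:350,::-1],(400,236),interpolation=cv2.INTER_CUBIC)
r=np.vstack([b,c]);r=cv2.copyMakeBorder(r,0,600-len(r),0,0,0) if len(r)<600 else r[:600]
cv2.imwrite("pics/chk.png",np.hstack([cv2.copyMakeBorder(a,0,200,0,0,0),r]))
E
```

```text
clock: 16.68
tool_pos: [0.4133, -0.1759, 0.1608]
orientation: [178.0, 2.2, -179.6]
force: [0.9, -1.2, -1.8]
opening: 0.0161
clock: 16.92
tool_pos: [0.4108, -0.1798, 0.161]
orientation: [178.0, 2.1, -179.7]
force: [-0.2, 0.4, -2.1]
opening: 0.0158
scoop in tray [-14.2 194.7 126.3] yaw,tilt,roll [90.4 -2.  -2.1] F [-0.2  0.4 -2.1]
[ 0.41082803 -0.17977237  0.16097021] [ 177.99746001    2.13600638 -179.70740787]
```

View pics/chk.png

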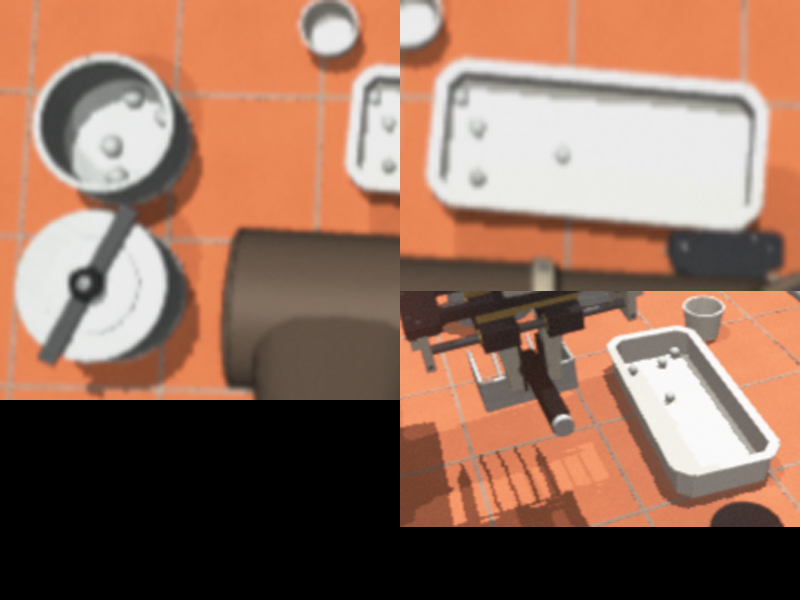

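The jar holds four full-size balls, at (135,97), (160,115), (112,146) and (118,175) in the picture, and the tray holds the four worn ones. Now I lay the scoop back at its original spot, levelled.

```bash
python3 - <<'E'
from h import *
c=now(); G=Ro.from_euler("xyz",[180,0,-179.7],degrees=True); print((G*c[1].inv()).as_rotvec(degrees=True).round(2))
E
```

```text
[-2.02  2.13 -0.14]
```

```bash
python3 -m pendant '[[[0,0,-40,-2,2.1,0],[0,0,-80,-2,2.1,0],[0,0,-105,-2,2.1,0],[0,0,-118,-2,2.1,0],[0,0,-123,-2,2.1,0],[0,0,-123,-2,2.1,0],[0,0,-125,-2,2.1,0],[0,0,-125.5,-2,2.1,0],[0,0,-125.5,-2,2.1,0]]]' 1; python3 -c "
from h import *
where();print(get_obs()['tool_pos'])"
```

```text
clock: 18.15
tool_pos: [0.4122, -0.1793, 0.0357]
orientation: [180.0, 0.1, -179.6]
force: [-0.2, -1.3, 5.9]
opening: 0.0159
scoop in tray [-14.9 194.6  -1.8] yaw,tilt,roll [90.4 -0.  -0.1] F [-0.2 -1.3  5.9]
[ 0.41219241 -0.17932392  0.03569537]
```

```bash
python3 -m pendant '[[[0,0,0,0,0,0],[0,0,0,0,0,0],[0,0,0,0,0,0],[0,0,0,0,0,0],[0,0,0,0,0,0],[0,0,0,0,0,0],[0,0,0,0,0,0],[0,0,0,0,0,0],[0,0,0,0,0,0]]]' -1;  python3 -m pendant '[[[0,0,20,0,0,0],[0,0,60,0,0,0],[0,0,110,0,0,0],[0,-55,150,0,0,0],[0,-115,170,0,0,0],[0,-175,180,0,0,0],[0,-230,180,0,0,0],[0,-230,180,0,0,0]]]' -1
python3 - <<'E'
from h import *
o=get_obs();print(o["force"]); t=snapshot("top");w=snapshot("side")
b=cv2.resize(t["pixels"][130:290,110:360,::-1],(500,320),interpolation=cv2.INTER_CUBIC)
c=cv2.resize(w["pixels"][90:350,110:340,::-1],(283,320),interpolation=cv2.INTER_CUBIC)
cv2.imwrite("pics/end.png",np.hstack([b,c]))
E
```

```text
clock: 19.27
tool_pos: [0.411, -0.1791, 0.0345]
orientation: [180.0, -0.1, -179.6]
force: [0.3, 0.3, -0.3]
opening: 0.0874
clock: 20.27
tool_pos: [0.4101, -0.4123, 0.2135]
orientation: [179.9, -0.2, -179.8]
force: [-0.2, 0.4, 0.3]
opening: 0.0876
[-0.18729535  0.35709485  0.26776775]
```

View pics/end.png

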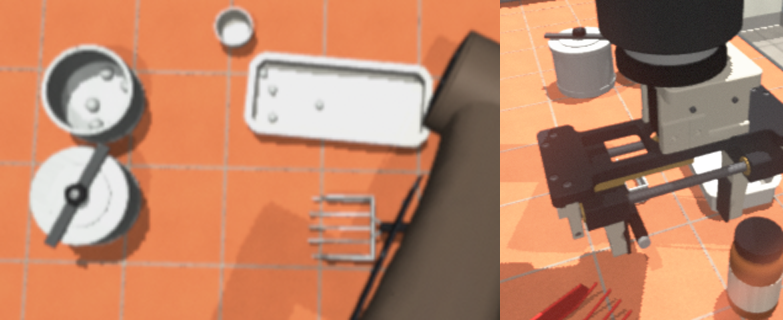

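The scoop lies flat and upright in its original place, the jars and crucible look unmoved, and the balls are where they should be. I hand the job in.

```bash
python3 -c "
from plant import *
print(close_job())"
```

```text
the job is handed in; nothing more can be done
None
```

The job is done and handed in at about 20 s on the robot's clock. With one pass of the black-handled scoop I lifted the four full-size balls and shook the scoop over the tray. I then tipped the balls into the open jar and laid the scoop back, flat and upright, where it had been.

The last pictures show four full-size balls in the open jar, four worn ones in the tray and the scoop lying free on the bench. The gripper is clear and the force reads near zero. The highest force I read was about 17 N, when the toe met the tray's end wall. In those pictures the jars, crucible and flask looked unmoved; I did not re-measure them.

My first tray measurements disagreed by up to 20 mm. A refit that matched the given size to within 1 mm settled it.

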